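Unlatch and open the gate of the reject-parts cage

TASK

Open the gate of the wire cage for rejected parts. With closed fingertips press its dished thumb lever down from above, lightly and without gripping it, until you feel the latch bar come up against its stop; keep the lever down while you draw the gate towards you off the catch, then swing the gate wide open, to about a right angle, and let go. The lever's slack is different every time, so go by feel; do not drag the gate against its catch, do not fling it, and leave everything else on the bench where it is.

Things in the scene. Friction and masses are not known exactly. Their poses are not given: they have to be found in the camera images.
- cage: grey wire cage fixed to the bench, 350 mm wide (y), 270 deep (x), 200 high, roofed with rods. Origin at the centre of its underside, z up; its -x side, with the gate, faces the robot. The gate's near face lies at cage x = -132 mm when shut; a 40 mm post with the catch stands at cage y = -152 mm
- gate_hinge (a point): point on the gate's vertical hinge axis, 100 mm above the bench, at cage x = -132, y = +150 mm (left as the robot sees it). Does not move with the gate; axes as the cage's
- gate (a joint): gate angle, rad: 0 shut, grows as it swings out towards the robot about the hinge (clockwise seen from above), stops at 1.7. The gate is a 268 mm wide, 20 mm thick frame with upright rods, 0.9 kg, from 12 to 200 mm above the bench; slight hinge friction (about 0.1 N m), it stays where it is left. Shut, it has 0.01 rad of play in the catch
- lever (a joint): thumb lever angle, rad: 0 at rest, grows as the thumb piece goes down; a light spring brings it back (1 to 2 N at the thumb piece). Slack before it meets the bar differs every time and cannot be read: 1 to 18 mm at the thumb piece. Then 14 mm more, with 1 to 2 N more, lift the bar clear; 2 mm on, the bar meets its stiff stop (5 to 10 N per mm), at 0.22 to 0.48 rad
- lever_pin (a point): the pin of the thumb lever on the gate's near face, 160 mm from the hinge axis, 155 mm above the bench; axes as the gate's (x into the cage, y along the gate towards the hinge, z up). The lever is a rocker: the thumb piece on the hinge side of the pin, and on the catch side, 55 mm from the pin, a tail whose set screw pushes the latch bar up
- thumb_piece: dished dark steel thumb piece, standing out from the gate's near face; moves with gate and lever. Origin on top of its tread at the gate's face, mid-width, 85 mm from the hinge, 172 mm up at rest. -x points out of the gate, +y to the hinge, z up, leaning 0.21 rad away from the hinge at rest, levelling when pressed. Tread 42 mm wide, x = -6 to -58 mm. While latched it bears 20 N at most
- thumb_mid (a point): point on top of the thumb piece's tread, 40 mm out from the gate's face, mid-width: the place to press; axes as the thumb piece's. 18 mm farther out the piece's end turns up 10 mm above the tread (a fingertip pulling outwards hooks behind it); a rib 5 mm high borders the hinge side, 17 mm from here
- bar_pivot (a point): pivot of the latch bar on the gate's near face, 115 mm from the hinge axis, 180 mm above the bench; axes as the gate's. The bar is steel, 16 mm high, 8 thick, 0.13 to 0.27 kg, 6 to 14 mm off the face; it runs from here to 300 mm from the hinge, past the gate's edge and behind the catch's prong, and falls back by its weight
- keeper: steel catch on the post's near face: a shelf and an upright prong that stands in front of the latch bar's tip with 2 mm of play. Origin on the post's near face, 176 mm above the bench, at cage x = -132, y = -135 mm; axes as the cage's. The bar's tip must rise 17 mm to pass over the prong. More than 15 N on the catch is a forced gate
- shaft_a: turned steel shaft standing upright on its plain end, 26 mm thick at the collar, 130 mm tall; origin at the centre of its foot. In front of the cage on the catch side, outside the gate's sweep. A bystander
- spray_can: blue-green aerosol can, 60 mm across, 190 mm tall, beside the cage on the hinge side; origin at the centre of its foot. A bystander
- dropper: small white dropper bottle, 34 mm across, 85 mm tall, beside the cage on the catch side; origin at the centre of its foot. A bystander
- parts_bin: open blue bin 100 x 130 x 50 mm, standing on the cage's roof; origin at the centre of its underside. A bystander
- driver: screwdriver lying on the bench to the right; origin at the centre of its underside. A bystander
- spanner: open-ended spanner lying on the cardboard mat to the left; origin at the centre of its underside. A bystander
- shaft_b: turned steel shaft, 26 mm thick at the collar, 130 mm tall, standing upright on the cardboard mat to the left; origin at the centre of its foot. A bystander
- red_tray: small open red tray 110 x 90 x 45 mm on the bench to the right; origin at the centre of its underside. A bystander

How it is judged:
On the way, in this order (a step that is already met when the one before it is completed fails the run):
1. with the gate still shut, the thumb lever is pressed down (value of joint lever above 0.15 rad and value of joint gate below 0.04 rad), for 0.05 s.
2. the gate is drawn off the catch with the lever held down (value of joint gate above 0.09 rad and value of joint lever above 0.15 rad).
At the end, for the whole second after the job is handed in: The gate stands still at more than 1.35 rad (77 degrees) open, the thumb lever is let go and back up (under 0.06 rad), and every bystander is within 20 mm of where it started (value of joint gate above 1.35 rad and value of joint lever below 0.06 rad and velocity of joint gate between -0.05 and 0.05 rad/s and distance of each of shaft_a, spray_can, dropper, parts_bin, driver, spanner, shaft_b, red_tray from where it was at the start of the episode below 0.02 m); the robot touches nothing.
It fails at once if the thumb piece is forced: more than 20 N on it before the gate is off the catch (contact force between thumb_piece and anything else above 20 N and value of joint gate below 0.09 rad).
It fails at once if the gate is forced against its catch: more than 15 N on the catch (contact force between keeper and anything else above 15 N).
It fails at once if the gate is flung: faster than 2 rad/s (velocity of joint gate above 2 rad/s).
It fails at once if a bystander is shifted by more than 20 mm (distance of any of shaft_a, spray_can, dropper, parts_bin, driver, spanner, shaft_b, red_tray from where it was at the start of the episode above 0.02 m).
It also fails if it takes over 58 s, if anything falls off the work surface, if the arm or the gripper's body presses on something with over 40 N, if the wrist force passes 120 N, or if a joint passes its speed limit or range.

ROBOT

A 6-joint arm with a two-finger parallel gripper is mounted at the origin on the work surface. World frame = base frame: x ahead of the robot, y to its left, z up, the work surface at z = 0. Lengths are in m, angles in rad, forces in N, time in s.
With the tool pointing down it reaches from about 0.375 to 0.9 m from the base axis. Payload 3.1 kg.
Tool frame: the origin (TCP) lies between the finger pads; the fingertips stand 17 mm ahead of it and the grasp point (between the pads) lies 2 mm behind it; z points along the fingers, y is the line along which they close (so a half turn about z gives the same grasp; the last joint's range is limited). The gripper opens to 85 mm and grips with 20 to 120 N. Pads are 22 mm wide; open, the fingers measure 114 mm over their backs; the gripper's body (76 mm by 85 mm) begins 54 mm behind the grasp point. The pads swing forward as they close: fully open they stand 13 mm farther back than shut.
Start: joints at [-0.178, 0.527, 1.433, -0, 1.181, -0.178], TCP at [0.625, 0, 0.248] pointing down, gripper open.
Joint ranges: [-3.08, 3.08], [-0.75, 2.2], [0.22, 2.44], [-1.43, 4.57], [0, 2.65], [-2.85, 2.85]. Speed limits (rad/s): [2.79, 2.79, 3.14, 3.14, 3.14, 3.14].

INTERFACE

Orientations are given as a unit quaternion [x, y, z, w].
In Python, from station import sense, vision, order gives the robot as it stands.
- The arm moves only by the shell command python3 -m crank 'ROWS' [OPENING] [FORCE]. ROWS is JSON, a list of rows, each an object with "dp": the shift along the world's x, y, z in units of 30 mm (1.0 is 30 mm), a list of three; "angular": the turn, a rotation vector about the world's x, y, z in degrees, a list of three. In form: [{"dp": [dx, dy, dz], "angular": [ax, ay, az]}, ...]. A call has 1 to 20 rows; each row shifts and turns the commanded pose from where the row before left it; what a row does not reach is not made up. A row lasts 1/10 s, in which the tool goes at most 50 mm and 8.59 degrees, less where a joint would pass 70% of its speed; a pose out of reach is approached as far as the arm can. A call is refused whole if a number of a shift passes 1 or a number of a turn 8.59, either way. A call with a gripper value outside its range is refused whole. OPENING is the closure, from 0 (fully open) to 1 (shut), set as the call begins (- or left out, the last holds). The fingers move at their own pace and stop on an object; FORCE is the grip in N (left out, the last holds). Time passes only in rows, so rows that do not move let the fingers close. It gives the time, the measured TCP pose, the force, the opening and the grip force at its end, in the units of the state.
- sense(): the state, without advancing time (a new reading comes with each control period).
- vision.snapshot(name): name is "scene" or "side" or "wrist"; returns a dict with "image" (384x512x3 uint8, blue, green, red), "range_z" (384x512 float32, m along the optical axis (not along the pixel's ray), 0 where there is no reading), "mtx" (3x3 intrinsics, pixels), "pose" (4x4, takes a point from camera to world coordinates); the wrist camera has in their place "mount" (4x4, takes a point from camera to tool coordinates, whose origin is the TCP and whose axes are the flange's). Camera axes: x right, y down, z forward; pixel columns grow to the right and rows downward; lengths in m; the calibration is good to about 2 mm. A picture is of the moment at which its call begins: read the wrist's pose just before it.
- order.sign_off(): hands the job in; it is judged then, once.
The state is a dict: "t": time; "q": joint angles; "qd": joint speeds; "tau": joint torques, N m; "tcp_pos": TCP position; "tool_rot": TCP orientation; "force": force on the tool from outside, world axes, zero at the start; "ft_torque": the same for the moment, N m; "finger_gap": opening from 0.0 (shut) to 1.0 (fully open); "gripper_force": force on a finger pad.
Only numpy, scipy, OpenCV 4.12 (cv2) and the standard library are available. Lean on these libraries where they do the work, as an engineer would, in place of code of your own. Each camera call takes 0.05 s, during which the arm holds its last target. There are 200 camera calls.

## Working session

There is one attempt and no reset: what is moved stays moved. The work goes in short steps, Python scripts to look and compute and a shell command to move; the robot and the scene stay as the last step left them, time stands still between calls to the robot, and variables do not carry over. Pictures are saved under pics/ and viewed, at most 10 in all, crops included, and the job is handed in when it is done.

```bash
mkdir -p pics; ls
python3 - <<'E'
from station import sense, vision
import cv2,numpy as np
s=sense();print({k:np.round(v,3) for k,v in s.items()})
for n in("scene","side"):
    d=vision.snapshot(n);cv2.imwrite(f"pics/{n}0.png",d["image"]);np.savez(f"{n}0.npz",**d)
    print(n,np.round(d["pose"],3).tolist(),d["mtx"].round(1).tolist())
E
```

```text
pics
{'t': np.float64(0.0), 'q': array([-0.179,  0.528,  1.434, -0.   ,  1.181, -0.178]), 'qd': array([0.001, 0.002, 0.002, 0.001, 0.001, 0.002]), 'tau': array([ 0.0000e+00, -4.4234e+01, -1.7802e+01, -0.0000e+00,  8.0000e-03,
        0.0000e+00]), 'tcp_pos': array([0.624, 0.   , 0.247]), 'tool_rot': array([ 0.707,  0.707, -0.001, -0.001]), 'force': array([-0.362,  0.448,  0.129]), 'ft_torque': array([ 0.041, -0.023, -0.061]), 'gripper_force': np.float64(0.0), 'finger_gap': np.float64(1.0)}
scene [[0.76, 0.472, -0.446, 1.123], [0.65, -0.542, 0.533, -0.591], [0.01, -0.695, -0.719, 0.988], [0.0, 0.0, 0.0, 1.0]] [[392.6, 0.0, 269.1], [0.0, 392.6, 194.1], [0.0, 0.0, 1.0]]
side [[-0.92, -0.253, 0.298, 0.241], [-0.391, 0.62, -0.68, 0.836], [-0.013, -0.742, -0.67, 0.964], [0.0, 0.0, 0.0, 1.0]] [[356.8, 0.0, 252.5], [0.0, 356.8, 186.9], [0.0, 0.0, 1.0]]
```

View pics/scene0.png

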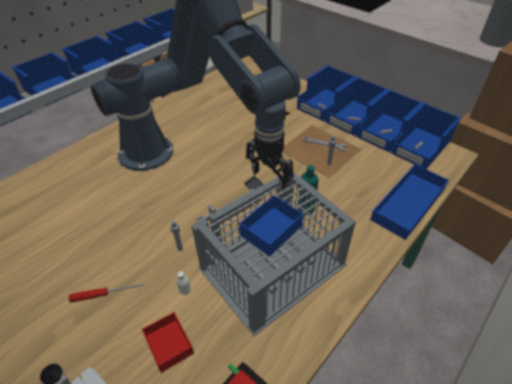

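View pics/side0.png

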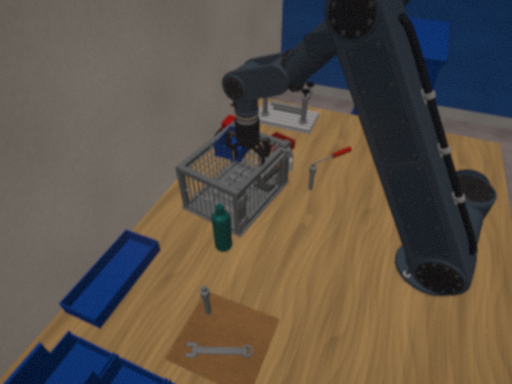

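The scene view shows the cage at about (195–355, 180–330), with its gate side facing the arm and the gripper near (268,165). In the side view the cage is at (180–290, 130–230), partly hidden by the gripper. Next I'll fit the cage rim from the depth readings and look through the wrist camera.

```bash
cat > h.py <<'E'
import numpy as np,cv2
from scipy.spatial.transform import Rotation as R
from station import sense, vision
def snap(n):
    s=sense(); d=vision.snapshot(n)
    if n=="wrist":
        T=np.eye(4);T[:3,:3]=R.from_quat(s["tool_rot"]).as_matrix();T[:3,3]=s["tcp_pos"];d["pose"]=T@d["mount"]
    return d
def cloud(d):
    z=d["range_z"];v,u=np.indices(z.shape)
    r=np.stack([u,v,np.ones_like(u)],-1)@np.linalg.inv(d["mtx"]).T
    P=(r*z[...,None])@d["pose"][:3,:3].T+d["pose"][:3,3]
    P[z==0]=np.nan
    return P
E
python3 - <<'E'
from h import *
for n in("scene","side"):
    d=dict(np.load(n+"0.npz"));P=cloud(d)
    hsv=cv2.cvtColor(d["image"],cv2.COLOR_BGR2HSV)
    m=(abs(P[...,2]-0.197)<.009)&(hsv[...,1]<70)&(P[...,0]>.5)&(P[...,0]<1.1)&(abs(P[...,1])<.35)
    Q=P[m][:,:2].astype(np.float32);print(n,len(Q),np.percentile(P[m][:,2],[10,50,90]))
    r=cv2.minAreaRect(Q);print(r,cv2.boxPoints(r).round(3).tolist())
d=snap("wrist");np.savez("wrist0.npz",**d);cv2.imwrite("pics/wrist0.png",cv2.resize(d["image"],None,fx=1.5,fy=1.5));print(d["mount"].round(3).tolist())
E
```

```text
scene 4424 [0.19384133 0.19813988 0.20027846]
((0.7092971801757812, -0.0420093834400177), (0.416258305311203, 0.28229233622550964), 79.68990325927734) [[0.5329999923706055, -0.22200000286102295], [0.8109999895095825, -0.2720000147819519], [0.8849999904632568, 0.13699999451637268], [0.6079999804496765, 0.18799999356269836]]
side 1970 [0.19215708 0.20209724 0.20448698]
((0.6866456866264343, -0.041453152894973755), (0.402619332075119, 0.32208454608917236), 80.3548355102539) [[0.49399998784065247, -0.21299999952316284], [0.8119999766349792, -0.2669999897480011], [0.8790000081062317, 0.12999999523162842], [0.5619999766349792, 0.18400000035762787]]
[[0.001, -0.956, -0.294, 0.076], [1.0, 0.001, 0.0, -0.0], [0.0, -0.294, 0.956, -0.126], [0.0, 0.0, 0.0, 1.0]]
```

View pics/wrist0.png

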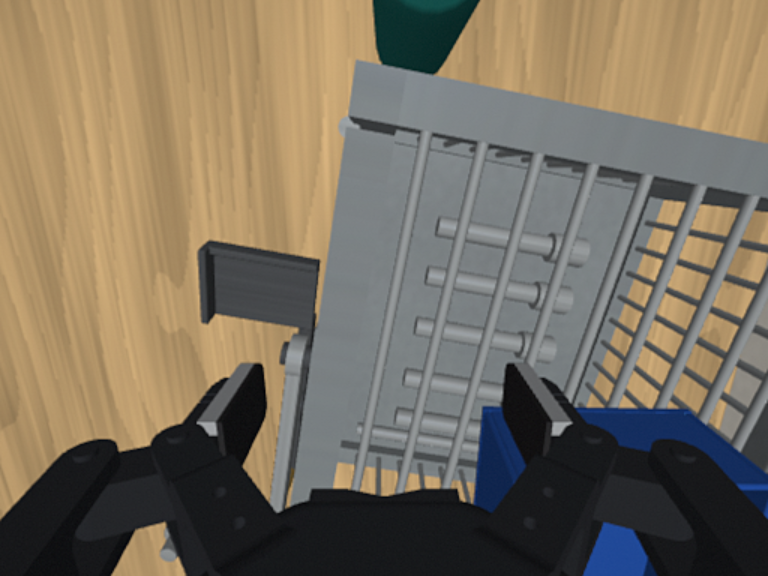

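The wrist view shows the dark thumb piece at about (200–320, 243–328), with its turned-up end at the left (away from the gate) and its rib at the top. The latch bar is below it, and the gate's top edge runs from (345,130) to (300,480). The blue bin is close to the right finger.

Run:
```python
from h import *
d=dict(np.load("wrist0.npz"));P=cloud(d)
for n,(u,v) in dict(tread=(265,288),tr_hinge_out=(222,258),tr_hinge_in=(308,270),tr_c_out=(220,312),tr_c_in=(305,318),endtop=(206,285),bar=(290,420),gate_a=(355,200),gate_b=(335,350),rail=(375,95)).items():
    print(n,P[int(v/1.5),int(u/1.5)].round(4))
# dark tread mask
hsv=cv2.cvtColor(d["image"],cv2.COLOR_BGR2HSV)
Z=P[...,2]
m=np.zeros(Z.shape,bool);m[155:225,128:216]=1
m&=(Z>.14)&(Z<.2)&(hsv[...,2]<100)
Q=P[m];print(len(Q));print(Q.min(0),Q.max(0));r=cv2.minAreaRect(Q[:,:2].astype(np.float32));print(r,cv2.boxPoints(r).round(4).tolist())
# gate/cage front edge: leftmost pixels with z~0.2 per row
g=(abs(Z-.2)<.006)&(hsv[...,1]<60)
E=[]
for v in range(95,240,5):
    u=np.where(g[v,195:300])[0]
    if len(u): E.append(P[v,195+u[0]])
E=np.array(E);print(E[::4].round(4))
vx,vy,x0,y0=cv2.fitLine(E[:,:2].astype(np.float32),cv2.DIST_HUBER,0,.01,.01).ravel();print("edge dir",vx,vy,np.degrees(np.arctan2(-vx/vy,1)),x0,y0)
# bin
b=(hsv[...,0]>100)&(hsv[...,0]<125)&(hsv[...,1]>150)&(Z>.19)
B=P[b];print("bin",B.min(0),B.max(0))
```

```text
tread [0.5618 0.0157 0.1724]
tr_hinge_out [0.5436 0.0324 0.1767]
tr_hinge_in [0.5869 0.028  0.183 ]
tr_c_out [0.5358 0.0014 0.1697]
tr_c_in [ 0.5813 -0.0018  0.17  ]
endtop [0.5358 0.0199 0.1813]
bar [ 0.5743 -0.0516  0.1896]
gate_a [0.6113 0.0627 0.1999]
gate_b [ 0.601  -0.0053  0.2016]
rail [0.6204 0.1025 0.201 ]
3784
[ 0.5302454  -0.01626461  0.15408585] [0.59196969 0.04071814 0.19941697]
((0.5623978972434998, 0.012212492525577545), (0.04829735681414604, 0.06091752275824547), 79.19073486328125) [[0.527999997138977, -0.005799999926239252], [0.5878000259399414, -0.01720000058412552], [0.5968000292778015, 0.03020000085234642], [0.5370000004768372, 0.041600000113248825]]
[[ 0.6077  0.085   0.201 ]
 [ 0.6055  0.0735  0.2005]
 [ 0.6033  0.0615  0.201 ]
 [ 0.6009  0.0489  0.2008]
 [ 0.5992  0.036   0.2017]
 [ 0.5964  0.022   0.2003]
 [ 0.594   0.008   0.2014]
 [ 0.5903 -0.0073  0.2006]]
edge dir 0.18307552 0.98309886 -10.548951 0.6014301 0.05096595
bin [ 0.54961786 -0.14223626  0.19062745] [0.822377   0.01861278 0.31690205]
```

Measured: the gate yaw is −10.55° (gate +y direction is (0.183, 0.983)), and the near face passes through (0.6014, 0.051). The press point is about (0.552, 0.0154, 0.172), which agrees with the stated 172 mm. I'll rise clear of the bin, shut the fingers, turn tool y along the gate and move above the lever.

```bash
python3 -m crank '[{"dp":[0,0,0.75],"angular":[0,0,0]},{"dp":[0,0,0.75],"angular":[0,0,0]},{"dp":[-0.24,0.05,0],"angular":[0,0,7.95]},{"dp":[-0.24,0.05,0],"angular":[0,0,7.95]},{"dp":[-0.24,0.05,0],"angular":[0,0,7.95]},{"dp":[-0.24,0.05,0],"angular":[0,0,7.95]},{"dp":[-0.24,0.05,0],"angular":[0,0,7.95]},{"dp":[-0.24,0.05,0],"angular":[0,0,7.95]},{"dp":[-0.24,0.05,0],"angular":[0,0,7.95]},{"dp":[-0.24,0.05,0],"angular":[0,0,7.95]},{"dp":[-0.24,0.05,0],"angular":[0,0,7.95]},{"dp":[-0.24,0.05,0],"angular":[0,0,7.95]},{"dp":[0,0,-0.8],"angular":[0,0,0]},{"dp":[0,0,-0.7],"angular":[0,0,0]},{"dp":[0,0,0],"angular":[0,0,0]},{"dp":[0,0,0],"angular":[0,0,0]}]' 1 20
python3 - <<'E'
from h import *
s=sense();print(s["q"].round(3),s["tcp_pos"].round(4),s["tool_rot"].round(3),s["force"].round(2))
d=snap("wrist");P=cloud(d);np.savez("wrist1.npz",**d);cv2.imwrite("pics/wrist1.png",cv2.resize(d["image"],None,fx=1.5,fy=1.5))
E
```

```text
t: 1.75
tcp_pos: [0.5529, 0.0151, 0.2482]
tool_rot: [0.091, 0.996, 0.0, -0.0]
force: [0.3, -0.3, 0.5]
finger_gap: 0.002
gripper_force: 0.0
[-0.175  0.431  1.614  0.     1.097 -1.562] [0.5529 0.0151 0.2482] [ 0.091  0.996  0.    -0.   ] [ 0.35 -0.34  0.46]
```

View pics/wrist1.png

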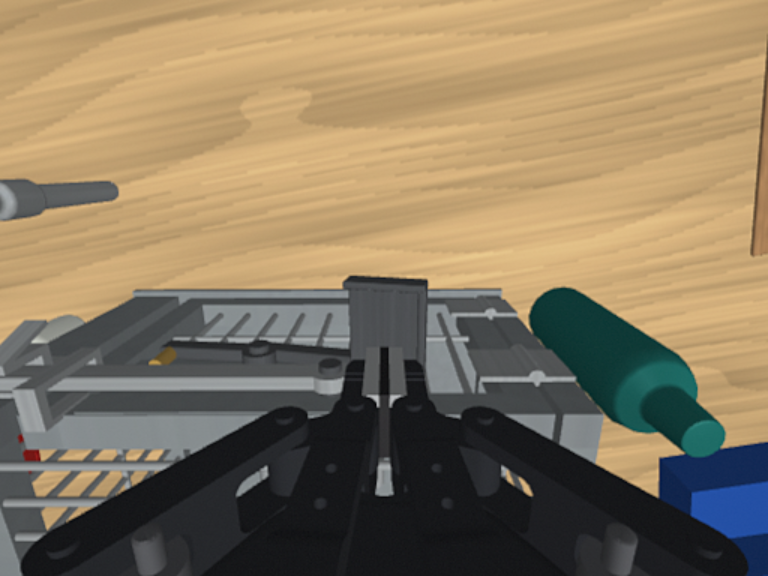

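The wrist view shows the closed fingertips at about (384,350), centred across the dark thumb piece at (345–428, 278–410). The latch bar and keeper are to the left. I'll measure the piece again from here in gate axes.

Run:
```python
from h import *
d=dict(np.load("wrist1.npz"));P=cloud(d)
x=np.array([.9831,-.1831]);y=np.array([.1831,.9831]);o=np.array([.6014,.051])
def rel(p):return [round(1e3*float((p[:2]-o)@x),1),round(1e3*float((p[:2]-o)@y),1),round(1e3*float(p[2]),1)]
for u,v in [(350,283),(385,283),(422,285),(352,300),(387,300),(412,300),(424,305),(424,340),(356,340),(320,380),(480,400)]:
    print((u,v),rel(P[int(v/1.5),int(u/1.5)]))
print("tcp",rel(sense()["tcp_pos"]))
for u in(354,370,387,402,415,424):
    c=P[185:235,int(u/1.5)];print(u,[rel(p) for p in c[::6]])
```

```text
(350, 283) [-61.1, -60.6, 178.0]
(385, 283) [-61.6, -43.3, 179.7]
(422, 285) [-61.9, -25.2, 185.9]
(352, 300) [-48.5, -60.9, 168.6]
(387, 300) [-50.3, -41.7, 174.0]
(412, 300) [-50.8, -29.3, 175.4]
(424, 305) [-50.6, -23.8, 182.0]
(424, 340) [-31.8, -23.2, 181.8]
(356, 340) [-26.4, -58.8, 169.7]
(320, 380) [-12.9, -76.1, 189.9]
(480, 400) [0.2, 7.3, 186.9]
tcp [-40.5, -44.3, 248.9]
354 [[-61.4, -58.9, 170.5], [-59.3, -58.3, 179.9], [-51.5, -59.1, 170.0], [-46.2, -59.3, 169.4], [-41.0, -59.4, 169.0], [-35.8, -59.5, 169.1], [-30.3, -59.6, 168.5], [-25.5, -59.6, 169.8], [-20.2, -59.7, 169.9]]
370 [[-61.6, -51.1, 171.2], [-59.7, -50.7, 181.2], [-52.2, -51.1, 172.2], [-46.8, -51.2, 171.1], [-41.8, -51.2, 171.1], [-36.4, -51.3, 170.5], [-31.9, -51.3, 172.2], [-26.3, -51.4, 171.4], [-52.4, -48.9, 238.1]]
387 [[-61.7, -41.7, 171.5], [-60.4, -41.8, 183.4], [-52.7, -41.7, 173.8], [-47.1, -41.7, 172.0], [-42.4, -41.7, 172.7], [-37.8, -41.7, 174.1], [-32.1, -41.6, 172.7], [-27.2, -41.6, 173.4], [-52.7, -42.3, 238.8]]
402 [[-15.8, -25.9, 1.7], [-61.2, -34.6, 186.0], [-52.6, -33.9, 173.6], [-48.7, -34.0, 176.5], [-42.9, -33.8, 174.0], [-38.5, -33.8, 175.8], [-32.7, -33.7, 174.2], [-28.3, -33.7, 175.9], [-21.9, -33.5, 173.4]]
415 [[-15.2, -14.3, -0.3], [-61.4, -28.9, 186.8], [-53.7, -28.0, 177.0], [-48.5, -27.8, 175.8], [-43.6, -27.7, 175.9], [-38.4, -27.5, 175.4], [-33.6, -27.4, 176.3], [-28.5, -27.3, 176.3], [-23.1, -27.2, 175.9]]
424 [[-15.6, -5.9, 1.1], [-61.5, -24.6, 187.1], [-55.3, -23.9, 181.8], [-50.6, -23.8, 182.0], [-45.4, -23.5, 181.0], [-40.7, -23.4, 181.5], [-36.2, -23.3, 182.3], [-31.5, -23.3, 183.1], [-26.1, -23.0, 182.4]]
```

The piece is centred at gate y ≈ −42 mm with its tread at 172–173 mm, so the tool is in place. I'll descend to just above it, then feel for contact.

```bash
python3 -m crank '[{"dp":[0,0.03,-0.45],"angular":[0,0,0]},{"dp":[0,0.03,-0.45],"angular":[0,0,0]},{"dp":[0,0,-0.45],"angular":[0,0,0]},{"dp":[0,0,-0.3],"angular":[0,0,0]},{"dp":[0,0,-0.1],"angular":[0,0,0]},{"dp":[0,0,0],"angular":[0,0,0]}]' | grep -E 'tcp|force:'
for i in 1 2 3 4 5 6; do python3 -m crank '[{"dp":[0,0,-0.035],"angular":[0,0,0]},{"dp":[0,0,-0.035],"angular":[0,0,0]}]' | grep -E 'tcp|^force'; done
```

```text
tcp_pos: [0.5533, 0.0168, 0.196]
force: [-0.7, -0.4, -0.5]
gripper_force: 0.0
tcp_pos: [0.5535, 0.0167, 0.1944]
force: [0.5, 0.4, -0.0]
tcp_pos: [0.5531, 0.0168, 0.1918]
force: [-1.5, -0.6, 0.0]
tcp_pos: [0.5531, 0.017, 0.1896]
force: [0.4, 1.1, 1.5]
tcp_pos: [0.5531, 0.0169, 0.1874]
force: [0.4, 1.4, 0.7]
tcp_pos: [0.5531, 0.0169, 0.1853]
force: [-0.6, 0.4, 1.2]
tcp_pos: [0.5531, 0.017, 0.1833]
force: [0.1, 0.9, 2.4]
```

Contact came at TCP z ≈ 0.191 and the lever spring now reads 1–2 N. I'll keep pressing in 2 mm steps.

```bash
f(){ grep -E 'tcp|^force'; }
python3 -m crank '[{"dp":[0,0,-0.035],"angular":[0,0,0]},{"dp":[0,0,-0.035],"angular":[0,0,0]}]' | f
python3 -m crank '[{"dp":[0,0,-0.035],"angular":[0,0,0]},{"dp":[0,0,-0.035],"angular":[0,0,0]}]' | f
python3 -m crank '[{"dp":[0,0,-0.035],"angular":[0,0,0]},{"dp":[0,0,-0.035],"angular":[0,0,0]}]' | f
python3 -m crank '[{"dp":[0,0,-0.035],"angular":[0,0,0]},{"dp":[0,0,0],"angular":[0,0,0]}]' | f
python3 -m crank '[{"dp":[0,0,-0.035],"angular":[0,0,0]},{"dp":[0,0,0],"angular":[0,0,0]}]' | f
```

```text
tcp_pos: [0.5531, 0.0169, 0.1812]
force: [0.1, 1.5, 2.4]
tcp_pos: [0.5531, 0.0169, 0.179]
force: [0.8, 0.9, 2.3]
tcp_pos: [0.5531, 0.0169, 0.1769]
force: [2.0, 1.8, 1.6]
tcp_pos: [0.553, 0.0168, 0.1757]
force: [1.8, 2.1, 1.9]
tcp_pos: [0.553, 0.0168, 0.1747]
force: [1.4, 2.3, 2.1]
```

```bash
f(){ grep -E 'tcp|^force'; }
python3 -m crank '[{"dp":[0,0,-0.035],"angular":[0,0,0]},{"dp":[0,0,0],"angular":[0,0,0]}]' | f
python3 -m crank '[{"dp":[0,0,-0.035],"angular":[0,0,0]},{"dp":[0,0,0],"angular":[0,0,0]}]' | f
python3 -m crank '[{"dp":[0,0,-0.035],"angular":[0,0,0]},{"dp":[0,0,0],"angular":[0,0,0]}]' | f
```

```text
tcp_pos: [0.553, 0.0168, 0.1737]
force: [0.3, 1.8, 2.3]
tcp_pos: [0.553, 0.0168, 0.1726]
force: [0.8, 2.3, 2.2]
tcp_pos: [0.553, 0.0168, 0.1716]
force: [1.1, 1.4, 2.6]
```

```bash
f(){ grep -E 'tcp|^force'; }
python3 -m crank '[{"dp":[0,0,-0.035],"angular":[0,0,0]},{"dp":[0,0,0],"angular":[0,0,0]}]' | f
python3 -m crank '[{"dp":[0,0,-0.035],"angular":[0,0,0]},{"dp":[0,0,0],"angular":[0,0,0]}]' | f
```

```text
tcp_pos: [0.553, 0.0168, 0.1705]
force: [0.2, 1.5, 2.4]
tcp_pos: [0.553, 0.0168, 0.1695]
force: [0.8, 2.5, 3.1]
```

```bash
f(){ grep -E 'tcp|^force'; }
python3 -m crank '[{"dp":[0,0,-0.035],"angular":[0,0,0]},{"dp":[0,0,0],"angular":[0,0,0]}]' | f
python3 -m crank '[{"dp":[0,0,-0.035],"angular":[0,0,0]},{"dp":[0,0,0],"angular":[0,0,0]}]' | f
```

```text
tcp_pos: [0.553, 0.0167, 0.1684]
force: [0.4, 0.6, 3.1]
tcp_pos: [0.553, 0.0167, 0.1675]
force: [-0.7, 0.2, 4.0]
```

```bash
f(){ grep -E 'tcp|^force'; }
python3 -m crank '[{"dp":[0,0,-0.035],"angular":[0,0,0]},{"dp":[0,0,0],"angular":[0,0,0]}]' | f
python3 -m crank '[{"dp":[0,0,-0.03],"angular":[0,0,0]},{"dp":[0,0,0],"angular":[0,0,0]}]' | f
```

```text
tcp_pos: [0.553, 0.0167, 0.167]
force: [-0.9, 0.7, 7.2]
tcp_pos: [0.553, 0.0166, 0.1667]
force: [-1.4, 0.7, 12.0]
```

The force rose from 4 to 12 N over the last steps, so this is the bar's stop. I'll ease off slightly and draw outwards with the lever held down.

```bash
f(){ grep -E 'tcp|^force'; }
python3 -m crank '[{"dp":[0,0,0.02],"angular":[0,0,0]},{"dp":[0,0,0],"angular":[0,0,0]}]' | f
python3 -m crank '[{"dp":[-0.05,0.01,0],"angular":[0,0,0]},{"dp":[-0.05,0.01,0],"angular":[0,0,0]}]' | f
python3 -m crank '[{"dp":[-0.05,0.01,0],"angular":[0,0,0]},{"dp":[0,0,0],"angular":[0,0,0]}]' | f
```

```text
tcp_pos: [0.553, 0.0166, 0.167]
force: [-1.2, -0.4, 7.9]
tcp_pos: [0.552, 0.0172, 0.1672]
force: [2.6, 1.9, 6.0]
tcp_pos: [0.5505, 0.018, 0.1672]
force: [2.5, 3.2, 6.1]
```

```bash
f(){ grep -E 'tcp|^force'; }
python3 -m crank '[{"dp":[-0.05,0.015,0],"angular":[0,0,0]},{"dp":[-0.05,0.015,0],"angular":[0,0,0]}]' | f
python3 -m crank '[{"dp":[-0.05,0.02,0],"angular":[0,0,0]},{"dp":[0,0,0],"angular":[0,0,0]}]' | f
python3 -c "
from h import *
d=snap('wrist');np.savez('wrist2.npz',**d);cv2.imwrite('pics/wrist2.png',cv2.resize(d['image'],None,fx=1.5,fy=1.5))"
```

```text
tcp_pos: [0.5482, 0.0188, 0.1673]
force: [2.6, 2.7, 5.5]
tcp_pos: [0.5463, 0.0196, 0.1673]
force: [3.1, 3.7, 6.0]
```

View pics/wrist2.png

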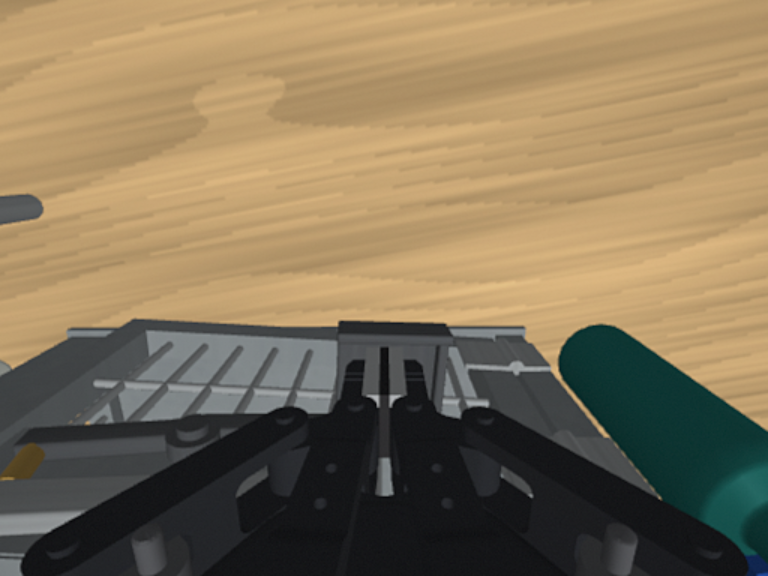

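The view shows the fingertips down in the piece, close behind its turned-up end (line at row 325), with the lever pressed. I'll keep drawing along the arc.

```bash
f(){ grep -E 'tcp|^force'; }
python3 -m crank '[{"dp":[-0.05,0.025,0],"angular":[0,0,-0.5]},{"dp":[-0.05,0.025,0],"angular":[0,0,-0.5]}]' | f
python3 -m crank '[{"dp":[-0.05,0.03,0],"angular":[0,0,-1]},{"dp":[-0.05,0.03,0],"angular":[0,0,-1]}]' | f
python3 - <<'E'
from h import *
d=snap("wrist");P=cloud(d);Z=P[...,2]
hsv=cv2.cvtColor(d["image"],cv2.COLOR_BGR2HSV)
x=np.array([.9831,-.1831]);y=np.array([.1831,.9831]);o=np.array([.6014,.051])
# gate face points: lower gate, z .02-.14, near face plane (exclude below)
m=(Z>.185)&(Z<.203)&(hsv[...,2]>90)&(hsv[...,1]<60);m[:, :]&=True
q=P[m][:,:2]-o;X=q@x*1e3;Y=q@y*1e3
for a in range(-200,60,20):
    k=(Y>a)&(Y<a+20)
    if k.sum()>5: print(a,k.sum(),np.percentile(X[k],[1,10,50]).round(1))
for a in range(-200,60,20):
    m2=(Z>.02)&(Z<.1)&(hsv[...,1]<60);q=P[m2][:,:2]-o;X=q@x*1e3;Y=q@y*1e3
    k=(Y>a)&(Y<a+20)
    if k.sum()>5: print("low",a,k.sum(),np.percentile(X[k],[1,10,50]).round(1))
E
```

```text
tcp_pos: [0.544, 0.0209, 0.1674]
force: [4.4, 2.9, 5.5]
tcp_pos: [0.5411, 0.0227, 0.1674]
force: [3.8, 2.4, 5.6]
-160 656 [-36.7 -35.5 -31.7]
-140 125 [-35.6 -34.8 -33.9]
-60 21 [-66.2 -66.1 -65.6]
-40 77 [-66.6 -65.8 -64.6]
low -200 743 [-27.5 -26.1 -18.4]
low -180 725 [-25.3 -23.9 -15.9]
low -160 576 [-23.1 -21.9 -13.7]
low -140 668 [-20.7 -19.3 -11.9]
low -120 718 [-18.3 -17.1  -9.9]
low -100 672 [-16.2 -14.8  -7.3]
low -80 280 [-14.  -13.2  -5. ]
low -20 39 [1.7 2.2 3.7]
low 0 685 [-6.8 -6.1  3.9]
low 20 978 [-5.8 -5.  -2. ]
low 40 914 [-7.1 -5.9 -0.3]
```

The gate's lower rail now slopes 0.11 rad in gate axes, so it is off the catch with the lever still down. Next I'll work out the swing arc and the spray can's clearance.

Run:
```python
from h import *
for n in("scene0","side0"):
    d=dict(np.load(n+".npz"));P=cloud(d);h=cv2.cvtColor(d["image"],cv2.COLOR_BGR2HSV)
    m=(h[...,0]>75)&(h[...,0]<95)&(h[...,1]>120)&(P[...,0]>.4)&(P[...,0]<.9)&(abs(P[...,1]-.15)<.15)&(P[...,2]>.02)
    print(n,m.sum(),np.percentile(P[m],[2,98],axis=0).round(3).tolist())
c=np.array([.6089,.0913]);p=sense()["tcp_pos"][:2]
for i in range(0,85,6):
    r=lambda a:c+R.from_euler("z",-a,degrees=True).as_matrix()[:2,:2]@(p-c)
    print(i,r(i).round(4),"per 3deg row:",((r(i+3)-r(i))/.03).round(3))
```

```text
scene0 155 [[0.633, 0.148, 0.069], [0.675, 0.175, 0.19]]
side0 563 [[0.617, 0.167, 0.025], [0.657, 0.2, 0.192]]
0 [0.5407 0.023 ] per 3deg row: [-0.116  0.122]
6 [0.5339 0.0305] per 3deg row: [-0.103  0.134]
12 [0.528  0.0387] per 3deg row: [-0.088  0.144]
18 [0.5229 0.0475] per 3deg row: [-0.073  0.152]
24 [0.5188 0.0567] per 3deg row: [-0.056  0.159]
30 [0.5157 0.0663] per 3deg row: [-0.039  0.164]
36 [0.5136 0.0762] per 3deg row: [-0.022  0.167]
42 [0.5125 0.0862] per 3deg row: [-0.004  0.168]
48 [0.5125 0.0963] per 3deg row: [0.013 0.168]
54 [0.5136 0.1064] per 3deg row: [0.031 0.166]
60 [0.5157 0.1163] per 3deg row: [0.048 0.162]
66 [0.5188 0.1259] per 3deg row: [0.064 0.156]
72 [0.5229 0.1351] per 3deg row: [0.08  0.148]
78 [0.5279 0.1438] per 3deg row: [0.095 0.139]
84 [0.5339 0.152 ] per 3deg row: [0.109 0.128]
```

```bash
f(){ grep -E 'tcp|^force|rot'; }
python3 -m crank '[{"dp":[-0.115,0.12,0],"angular":[0,0,-3.2]},{"dp":[-0.11,0.13,0],"angular":[0,0,-3.2]},{"dp":[-0.105,0.135,0],"angular":[0,0,-3.2]},{"dp":[-0.095,0.14,0],"angular":[0,0,-3.2]},{"dp":[-0.09,0.145,0],"angular":[0,0,-3.2]},{"dp":[-0.08,0.15,0],"angular":[0,0,-3.2]}]' | f
python3 -m crank '[{"dp":[-0.073,0.152,0],"angular":[0,0,-3.2]},{"dp":[-0.065,0.155,0],"angular":[0,0,-3.2]},{"dp":[-0.056,0.159,0],"angular":[0,0,-3.2]},{"dp":[-0.048,0.162,0],"angular":[0,0,-3.2]},{"dp":[-0.039,0.164,0],"angular":[0,0,-3.2]},{"dp":[-0.03,0.166,0],"angular":[0,0,-3.2]}]' | f
python3 - <<'E'
from h import *
d=snap("wrist");np.savez("wrist3.npz",**d);cv2.imwrite("pics/wrist3.png",cv2.resize(d["image"],None,fx=1.5,fy=1.5))
E
```

```text
tcp_pos: [0.5229, 0.0468, 0.1673]
tool_rot: [0.283, 0.959, 0.001, 0.004]
force: [3.5, 0.1, 5.8]
tcp_pos: [0.5131, 0.0754, 0.1673]
tool_rot: [0.438, 0.899, 0.001, 0.003]
force: [2.5, -1.7, 6.6]
```

View pics/wrist3.png

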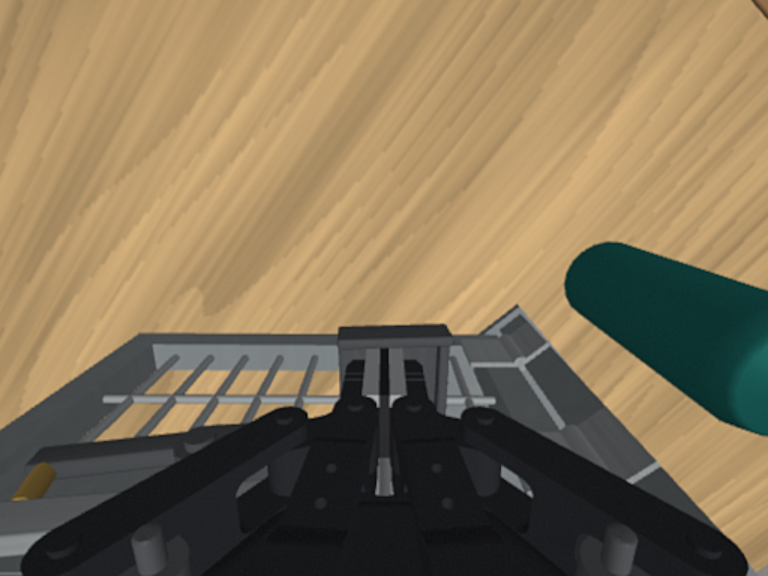

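The hook holds: the fingertips sit squarely in the piece at (384,370) and the gate is following in line with the tool. I'll continue the arc, slowing at the end.

```bash
f(){ grep -E 'tcp|^force|rot'; }
python3 -m crank '[{"dp":[-0.022,0.167,0],"angular":[0,0,-3]},{"dp":[-0.013,0.168,0],"angular":[0,0,-3]},{"dp":[-0.004,0.168,0],"angular":[0,0,-3]},{"dp":[0.004,0.168,0],"angular":[0,0,-3]},{"dp":[0.013,0.168,0],"angular":[0,0,-3]},{"dp":[0.022,0.167,0],"angular":[0,0,-3]},{"dp":[0.031,0.166,0],"angular":[0,0,-3]}]' | f
python3 -m crank '[{"dp":[0.04,0.164,0],"angular":[0,0,-3]},{"dp":[0.048,0.162,0],"angular":[0,0,-3]},{"dp":[0.056,0.159,0],"angular":[0,0,-3]},{"dp":[0.064,0.156,0],"angular":[0,0,-3]},{"dp":[0.072,0.152,0],"angular":[0,0,-3]},{"dp":[0.06,0.11,0],"angular":[0,0,-2.2]},{"dp":[0.04,0.07,0],"angular":[0,0,-1.5]},{"dp":[0.035,0.055,0],"angular":[0,0,-1]},{"dp":[0.02,0.03,0],"angular":[0,0,-0.5]},{"dp":[0,0,0],"angular":[0,0,0]}]' | f
python3 - <<'E'
from h import *
d=snap("wrist");P=cloud(d);np.savez("wrist4.npz",**d);cv2.imwrite("pics/wrist4.png",cv2.resize(d["image"],None,fx=1.5,fy=1.5))
E
```

```text
tcp_pos: [0.5133, 0.1106, 0.1672]
tool_rot: [0.595, 0.804, 0.001, 0.002]
force: [0.9, -1.5, 8.0]
tcp_pos: [0.5256, 0.1427, 0.1671]
tool_rot: [0.726, 0.688, 0.001, 0.001]
force: [0.3, 0.2, 8.3]
```

View pics/wrist4.png

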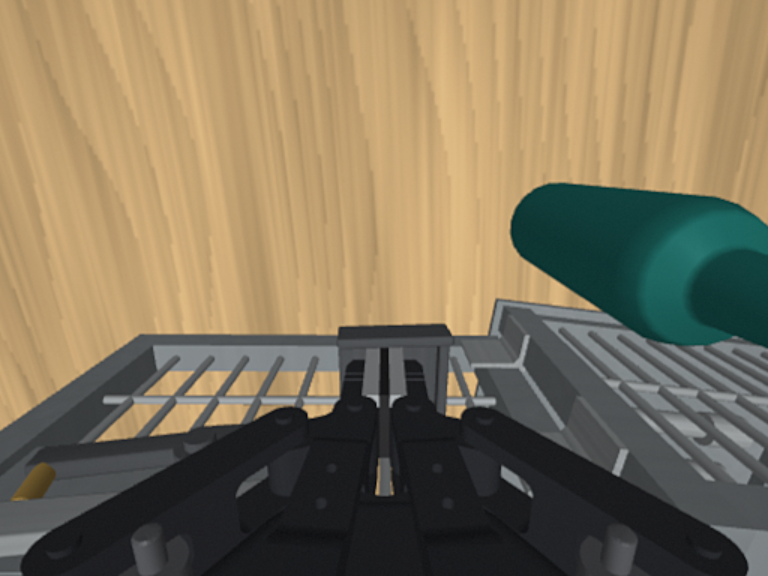

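The gate stands about 83° open by the arc (≈1.45 rad), the spray can is clear, and the side forces are near zero. I'll let go straight upward and check.

```bash
python3 -m crank '[{"dp":[0,0,0.1],"angular":[0,0,0]},{"dp":[0,0,0.2],"angular":[0,0,0]},{"dp":[0,0,0.3],"angular":[0,0,0]},{"dp":[0,0,0.5],"angular":[0,0,0]},{"dp":[0,0,0.8],"angular":[0,0,0]},{"dp":[0,0,0.8],"angular":[0,0,0]},{"dp":[0,0,1],"angular":[0,0,0]},{"dp":[0,0,1],"angular":[0,0,0]},{"dp":[0,0,0],"angular":[0,0,0]},{"dp":[0,0,0],"angular":[0,0,0]},{"dp":[0,0,0],"angular":[0,0,0]}]'
python3 - <<'E'
from h import *
d=snap("wrist");P=cloud(d);Z=P[...,2];cv2.imwrite("pics/wrist5.png",cv2.resize(d["image"],None,fx=1.5,fy=1.5))
h=cv2.cvtColor(d["image"],cv2.COLOR_BGR2HSV)
m=(Z>.194)&(Z<.206)&(h[...,1]<60)&(P[...,0]<.57)&(P[...,0]>.3)
Q=P[m][:,:2].astype(np.float32);vx,vy,_,_=cv2.fitLine(Q,cv2.DIST_HUBER,0,.01,.01).ravel()
print(len(Q),"gate dir",vx,vy,"angle from shut", 90+10.55*1-np.degrees(np.arctan2(vy,vx))-0)
c=cv2.minAreaRect(Q);print(c)
d2=snap("scene");cv2.imwrite("pics/scene5.png",d2["image"])
cv2.imwrite("pics/cmp.png",np.vstack([cv2.resize(d["image"],(400,300)),cv2.resize(d2["image"],(400,300))]))
E
```

```text
t: 12.0
tcp_pos: [0.5234, 0.1426, 0.3057]
tool_rot: [0.726, 0.688, -0.002, -0.001]
force: [-0.4, 0.5, -0.6]
finger_gap: -0.004
gripper_force: 0.0
4045 gate dir 0.9979612 -0.063822836 angle from shut 104.20927
((0.455720990896225, 0.0984586775302887), (0.04154639691114426, 0.23077864944934845), 84.35104370117188)
```

View pics/cmp.png

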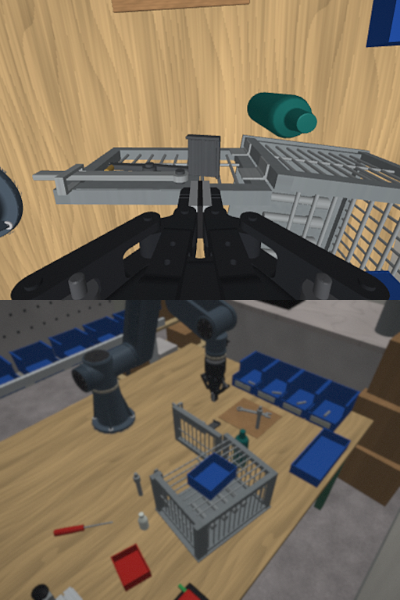

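The gate direction gives 83° (1.45 rad) open. The lever is back up, the bystanders are in their places, and the arm is clear.

```bash
python3 -c "
from station import order
print(order.sign_off())"
```

```text
the job is handed in; nothing more can be done
None
```

I opened the gate to about 83° (1.45 rad) with the lever held at its stop while drawing it off the catch, then let go; the lever looked back up and the bystanders unmoved, and I handed the job in at about 12 s (no verdict was shown).

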